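Push a carton through the sprung gate of a transfer dock

TASK

Load the sealing-film carton into the transfer dock: bring it end-on to the flared mouth, slide it along the worktop through the sprung flap gate (never lift it in over the gate or walls), and push on until you feel the sprung end stop give by about half a centimetre, holding it there a moment without driving the stop to its bottom. Then leave the carton lying flat in the dock with the gate swung shut behind it, without ramming the dock and without disturbing the timer, beaker, bottle or tape roll.

Things in the scene. Friction and masses are not known exactly. Their poses are not given: they have to be found in the camera images.
- carton: the loose carton, a plain box 60 mm (its own x) by 112 mm (its own y, the long axis) by 59 mm high, about 0.19 kg; origin: centre of its underside. Both ends are alike. It is to go in with its long axis along the lane. A fixed instrument with a tall tower (about 0.35 m) stands ahead of the robot, left of and beyond the carton (x over 0.54, y from -0.04 to 0.3 m): come round in front of it
- dock: fixed open-topped lane of two upright aluminium sheets on the worktop (no floor; the carton slides on the worktop). Origin: on the worktop, mid-lane, at the gate line; x along the lane in the pushing direction, mouth to end stop; z up. Sheets 3 mm thick, 50 mm high, inner faces at y = -33 and +33 mm (6 mm wider than the carton), ending at x = 245 mm. Feet reach y = 59 mm either side
- mouth (a point): point on the worktop, mid-lane, at the outer end of the dock's flared mouth: dock x = -100 mm, where the mouth is 110 mm wide; it narrows to 66 mm at dock x = -60 mm
- gate (a joint): upright grey flap across the lane, 78 mm long, 4 mm thick, 8 to 52 mm above the worktop, hung on an upright pin 60 mm tall at dock x = 0, y = +46 mm. 0 = shut, square across the lane; grows as it swings in toward the end stop, to 1.6 rad. Its spring (0.03 N m shut, 0.11 wide open) resists the carton's nose with some 2 to 4 N, then it rubs along the carton's side, pressing it to the -y wall
- gate_mid (a point): point fixed to the dock in the middle of the shut gate, 30 mm above the worktop. The flap's tip sweeps to dock x = 78 mm, so it shuts only when the whole carton is beyond that and nothing else is in its way; on the +y side the wall stands back to y = 56 mm from dock x = -10 to 83 mm to give the open flap room, and slants in again to 33 mm at x = 108 mm
- end_stop (a joint): travel (m) of the sprung end stop, a rubber-faced plate 52 mm wide, 10 to 42 mm above the worktop, square across the lane. 0 = at rest; grows along dock +x; bottoms at 0.015. Spring: 2 N to start, then 0.9 N per mm. Its block is set anew each time: the face at rest stands anywhere from 195 to 225 mm past the gate line (not reported: feel for it)
- timer: bystander: small white lab timer 62 x 62 x 18 mm lying on the worktop; origin: centre of underside
- beaker: bystander: glass beaker 57 mm wide, 70 mm high, standing; origin: centre of underside
- bottle: bystander: screw-cap bottle 48 mm wide, 97 mm high, standing; origin: centre of underside
- tape: bystander: roll of tape 71 mm across, 19 mm high, lying flat; origin: centre of underside
There are look-alikes about, which are no part of the job. What is shaped like the part that bears end_stop but brown is not meant.

How it is judged:
By the outcome, as a careful person would: the job done as asked, in the order asked, and still so for the second after the job is handed in, with the robot touching nothing.
It also fails if it takes over 72 s, if anything falls off the work surface, if the arm or the gripper's body presses on something with over 40 N, if the wrist force passes 120 N, or if a joint passes its speed limit or range.

ROBOT

A 6-joint arm with a two-finger parallel gripper is mounted at the origin on a cart in front of the work surface, level with it; the furniture and walls round the work are solid. World frame = base frame: x ahead of the robot, y to its left, z up, the work surface at z = 0. Lengths are in mm, angles in rad, forces in N, time in s.
With the tool pointing down it reaches from about 300 to 875 mm from the base axis. Payload 6.4 kg.
Tool frame: the origin (TCP) lies on the centre line of the jaws, within the pads' length; the fingertips stand 17 mm ahead of it and the grasp point (between the pads) lies 2 mm behind it; z points along the fingers, y is the line along which they close (so a half turn about z gives the same grasp; the last joint's range is limited). The gripper opens to 88 mm and grips with 3 to 60 N. Pads are 18 mm wide; open, the fingers measure 123 mm over their backs; the gripper's body (75 mm by 187 mm) begins 45 mm behind the grasp point.
Start: joints at [-1.386, 0.181, 1.607, -0, 1.354, -0.206], TCP at [219.051, -531.656, 255.714] pointing down, gripper open.
Joint ranges: [-2.99, 2.99], [-0.89, 2.07], [0.3, 2.58], [-1.14, 4.28], [0, 2.63], [-3.12, 3.12]. Speed limits (rad/s): [2.57, 2.57, 3.01, 3.14, 3.14, 3.14].

INTERFACE

Orientations are given as a 3x3 rotation matrix whose columns are the frame's x, y, z axes.
In Python, from workcell import robot, solver, monitor, cams, sign_off gives the robot as it stands. Calls block until the motion is done:
- robot.move_ptp(position, orientation): joint-space move of the TCP to a pose.
- robot.move_l(position, speed=150, attitude=None, f_stop=None): straight line of the TCP; attitude=None keeps the orientation; speed is the mean speed in mm/s. With f_stop (N) it stops when the force on the tool has changed by that much, and returns True; else False.
- robot.set_joints(angles): joint-space move.
- robot.open_gripper() and robot.grasp(strength=None): open the fingers fully, or close them until they stop; strength is the grip in N (None keeps the last).
- robot.sleep(seconds).
- solver.solve_ik(position, orientation): joint angles nearest the present ones, or None.
- monitor.read_state(): the state.
- cams.camera(name): name is "scene" or "side" or "wrist"; returns a dict with "image" (384x512x3 uint8, red, green, blue), "z_map" (384x512 float32, mm along the optical axis (not along the pixel's ray), 0 where there is no reading), "mtx" (3x3 intrinsics, pixels), "k1" (the pictures are not rectified: a ray, as slopes to the right and down, at radius r is drawn at 1 + k1 r^2 times it, then the intrinsics apply), "T" (4x4, takes a point from camera to world coordinates). Camera axes: x right, y down, z forward; pixel columns grow to the right and rows downward; lengths in mm; the calibration is good to about 2 mm. A picture is of the moment at which its call begins.
A pose or a line that the arm cannot do raises robot.Unreachable and nothing moves.
- sign_off(): hands the job in; it is judged then, once.
The state is a dict: "clock": time; "q": joint angles; "qd": joint speeds; "joint_efforts": joint torques, N m; "tcp_pos": TCP position; "ee_rot": TCP orientation; "ft_force": force on the tool from outside, world axes, zero at the start; "ft_torque": the same for the moment, N m; "grip_width": finger opening in mm; "gripper_force": force on a finger pad.
Only numpy, scipy, OpenCV 4.12 (cv2) and the standard library are available. Lean on these libraries where they do the work, as an engineer would, in place of code of your own. Each camera call takes 0.05 s, during which the arm holds its last target. There are 200 camera calls.

## Working session

There is one attempt and no reset: what is moved stays moved. The work goes in short steps, each a Python script; the robot and the scene stay as the last script left them, time stands still between calls to the robot, and variables do not carry over. Pictures are saved under pics/ and viewed, at most 10 in all, crops included, and the job is handed in when it is done.

```bash
mkdir -p pics; ls; python3 - <<'E'
from workcell import cams
import cv2,pickle
d={}
for n in("scene","side"):
    c=cams.camera(n);d[n]=c
    cv2.imwrite(f"pics/{n}0.png",c["image"][...,::-1]);print(n,c["T"].round(3).tolist(),c["mtx"].tolist(),c["k1"])
pickle.dump(d,open("c0.pkl","wb"))
E
```

```text
pics
scene [[0.706, -0.432, 0.561, -187.249], [-0.708, -0.415, 0.571, -937.614], [-0.014, -0.8, -0.599, 915.726], [0.0, 0.0, 0.0, 1.0]] [[358.78107207281005, 0.0, 256.4084406339494], [0.0, 358.78107207281005, 191.6308168898585], [0.0, 0.0, 1.0]] -0.0895055626927474
side [[1.0, 0.006, 0.029, 583.888], [-0.02, -0.606, 0.796, -1094.656], [0.022, -0.796, -0.605, 828.118], [0.0, 0.0, 0.0, 1.0]] [[388.03384891831234, 0.0, 255.17828238762883], [0.0, 388.03384891831234, 185.59018777111424], [0.0, 0.0, 1.0]] -0.01807954243091367
```

View pics/scene0.png

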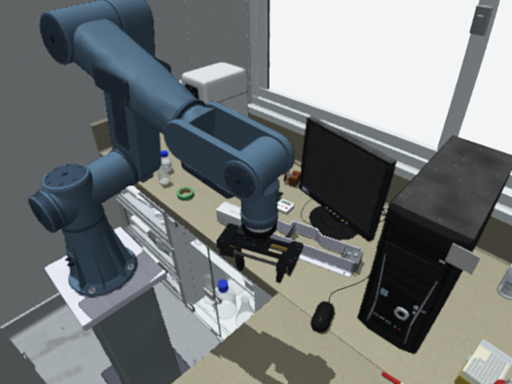

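View pics/side0.png

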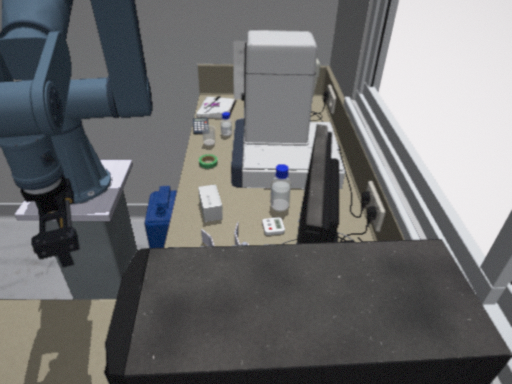

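The scene view shows the white dock at (270-360, 215-275), with the carton partly hidden behind the gripper at (228,215). The side view shows the carton at (210,203), the flared mouth at (207,240) and (238,235), the timer at (273,226), bottles at (281,190) and (226,125), and tape at (207,160). The rest of the dock is behind the black PC tower.

```bash
cat > h.py <<'E'
import numpy as np, cv2
def ray(c,u,v):
    K=c["mtx"];x=(u-K[0,2])/K[0,0];y=(v-K[1,2])/K[1,1]
    a,b=x,y
    for _ in range(20):
        f=1+c["k1"]*(a*a+b*b);a,b=x/f,y/f
    return np.array([a,b,1.])
def onz(c,u,v,z):
    d=c["T"][:3,:3]@ray(c,u,v);o=c["T"][:3,3];return o+d*(z-o[2])/d[2]
def dep(c,u,v):
    return c["T"][:3,:3]@(ray(c,u,v)*c["z_map"][int(v),int(u)])+c["T"][:3,3]
def down(yaw):  # tool y axis horizontal at angle yaw
    y=np.array([np.cos(yaw),np.sin(yaw),0]);z=np.array([0,0,-1.]);return np.stack([np.cross(y,z),y,z],1)
E
python3 - <<'E'
import pickle;from h import *
d=pickle.load(open("c0.pkl","rb"));s=d["side"];c=d["scene"]
for p in[(207,195),(212,213),(199,188),(214,186),(203,206),(220,203),(207,236),(238,229),(273,224),(281,190),(226,125),(208,160),(208,140)]:print("side",p,dep(s,*p).round())
for p in[(228,215),(300,235),(330,262),(357,265),(360,248),(286,206),(294,178),(340,235),(322,316),(370,240)]:print("scene",p,dep(c,*p).round())
from workcell import monitor
st=monitor.read_state();print(st["ee_rot"].round(2) if hasattr(st["ee_rot"],'round') else st["ee_rot"],st["clock"])
E
```

```text
side (207, 195) [ 468. -133.   58.]
side (212, 213) [ 486. -188.   31.]
side (199, 188) [439. -98.  59.]
side (214, 186) [487. -83.  56.]
side (203, 206) [ 460. -187.   58.]
side (220, 203) [ 511. -171.   58.]
side (207, 236) [ 479. -295.   37.]
side (238, 229) [ 567. -251.   23.]
side (273, 224) [ 674. -219.   14.]
side (281, 190) [ 700. -143.   87.]
side (226, 125) [509. 345.  49.]
side (208, 160) [446. 153.   1.]
side (208, 140) [439. 261.  26.]
scene (228, 215) [ 444. -144.   55.]
scene (300, 235) [ 594. -367.   -1.]
scene (330, 262) [ 549. -532.   15.]
scene (357, 265) [ 583. -612.   34.]
scene (360, 248) [ 639. -585.   52.]
scene (286, 206) [ 667. -234.   18.]
scene (294, 178) [ 810. -153.   43.]
scene (340, 235) [ 686. -479.    9.]
scene (322, 316) [ 352. -645.   35.]
scene (370, 240) [ 678. -596.   68.]
[[ 0.92  0.38 -0.  ]
 [ 0.38 -0.92  0.  ]
 [ 0.   -0.   -1.  ]] 0.1
```

```bash
python3 - <<'E'
import pickle;from h import *
d=pickle.load(open("c0.pkl","rb"))
P=[]
for n,c in d.items():
    v,u=np.mgrid[0:384,0:512];p=np.stack([u,v],-1).reshape(-1,1,2).astype(float)
    r=cv2.undistortPoints(p,c["mtx"],np.array([c["k1"],0,0,0.]))[:,0]
    z=c["z_map"].reshape(-1,1);q=np.hstack([r*z,z])@c["T"][:3,:3].T+c["T"][:3,3];P.append(q[z[:,0]>0])
P=np.vstack(P);g=(P[:,0]>400)&(P[:,2]>70)
for y in range(-750,300,40):
    for lo,hi in((70,150),(150,500)):
        m=(P[:,0]>480 if y<-200 else P[:,0]>400)&(P[:,2]>lo)&(P[:,2]<hi)&(abs(P[:,1]-y)<20)
        if m.sum()>5: print(y,lo,"xmin",np.percentile(P[m,0],[2,10]).round(),"zmax",P[m,2].max().round(),m.sum())
E
```

```text
-750 70 xmin [1608. 1610.] zmax 150.0 114
-750 150 xmin [487. 517.] zmax 429.0 8417
-710 70 xmin [1606. 1608.] zmax 149.0 109
-710 150 xmin [491. 534.] zmax 428.0 6014
-670 70 xmin [1607. 1609.] zmax 149.0 109
-670 150 xmin [1020. 1023.] zmax 499.0 2493
-630 70 xmin [1605. 1609.] zmax 150.0 107
-630 150 xmin [1018. 1022.] zmax 500.0 2368
-590 70 xmin [677. 679.] zmax 150.0 311
-590 150 xmin [685. 691.] zmax 500.0 2888
-550 70 xmin [683. 687.] zmax 150.0 381
-550 150 xmin [693. 698.] zmax 500.0 2516
-510 70 xmin [689. 694.] zmax 150.0 327
-510 150 xmin [700. 704.] zmax 371.0 1901
-470 70 xmin [696. 699.] zmax 150.0 219
-470 150 xmin [707. 712.] zmax 499.0 1960
-430 70 xmin [706. 710.] zmax 150.0 285
-430 150 xmin [716. 722.] zmax 500.0 2559
-390 70 xmin [715. 719.] zmax 150.0 350
-390 150 xmin [725. 730.] zmax 500.0 2374
-350 70 xmin [723. 728.] zmax 150.0 437
-350 150 xmin [733. 738.] zmax 500.0 2203
-310 70 xmin [731. 735.] zmax 150.0 433
-310 150 xmin [741. 746.] zmax 499.0 2009
-270 70 xmin [735. 744.] zmax 150.0 554
-270 150 xmin [748. 753.] zmax 500.0 1839
-230 70 xmin [745. 750
[... 398 characters left out ...]
545. 568.] zmax 150.0 1113
-30 150 xmin [978. 985.] zmax 500.0 998
10 70 xmin [550. 581.] zmax 150.0 775
10 150 xmin [978. 984.] zmax 500.0 954
50 70 xmin [550. 584.] zmax 150.0 750
50 150 xmin [978. 984.] zmax 499.0 900
90 70 xmin [552. 595.] zmax 150.0 779
90 150 xmin [668. 746.] zmax 500.0 1176
130 70 xmin [558. 595.] zmax 150.0 999
130 150 xmin [589. 609.] zmax 500.0 8338
170 70 xmin [550. 565.] zmax 150.0 307
170 150 xmin [579. 586.] zmax 500.0 1384
210 70 xmin [550. 573.] zmax 150.0 364
210 150 xmin [583. 649.] zmax 500.0 2058
250 70 xmin [548. 576.] zmax 150.0 393
250 150 xmin [592. 702.] zmax 500.0 2266
290 70 xmin [552. 851.] zmax 150.0 362
290 150 xmin [ 980. 1001.] zmax 500.0 1483
```

```bash
python3 - <<'E'
from h import *
from workcell import robot,solver,cams,monitor
R=down(0.243)
p=[500,-280,330]
robot.move_ptp(p,R)
c=cams.camera("wrist");cv2.imwrite("pics/w1.png",c["image"][...,::-1])
import pickle;pickle.dump(c,open("w1.pkl","wb"));print(c["T"].round(2),c["mtx"],c["k1"],monitor.read_state()["clock"],monitor.read_state()["q"])
E
```

```text
[[ 9.7000e-01  2.3000e-01  6.0000e-02  4.8315e+02]
 [ 2.4000e-01 -9.4000e-01 -2.5000e-01 -2.1650e+02]
 [-0.0000e+00  2.6000e-01 -9.7000e-01  4.5769e+02]
 [ 0.0000e+00  0.0000e+00  0.0000e+00  1.0000e+00]] [[335.09572527   0.         255.47298192]
 [  0.         335.09572527 195.9809237 ]
 [  0.           0.           1.        ]] -0.03865287918555892 1.5833 [-7.19425494e-01  1.24415969e-01  1.52213602e+00 -3.20802002e-04
  1.49571222e+00 -9.60154533e-01]
```

View pics/w1.png

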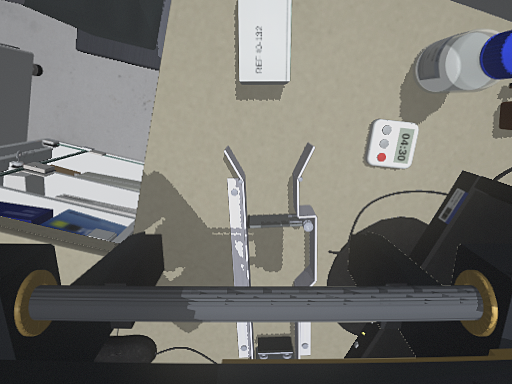

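Wrist view: the carton is at (238-291, 0-85) and the only dock has its flare tips at (227,147) and (311,147). The gate flap is at row 222 with its pin at (308,226), and the black end-stop block is at (275,347). The timer is at (392,144), the big bottle at (465,60), and the brown block at (505,115) is the look-alike, so I'm ignoring it. The black block inside the lane is the end stop. Next is one enlarged crop to confirm.

```bash
python3 - <<'E'
import cv2
i=cv2.imread("pics/w1.png");a=cv2.resize(i[130:370,190:345],None,fx=2.5,fy=2.5,interpolation=2);b=cv2.resize(i[0:120,215:315],None,fx=4,fy=5,interpolation=2)
cv2.imwrite("pics/w1c.png",cv2.hconcat([a,b]))
E
```

```text
(no output)
```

View pics/w1c.png

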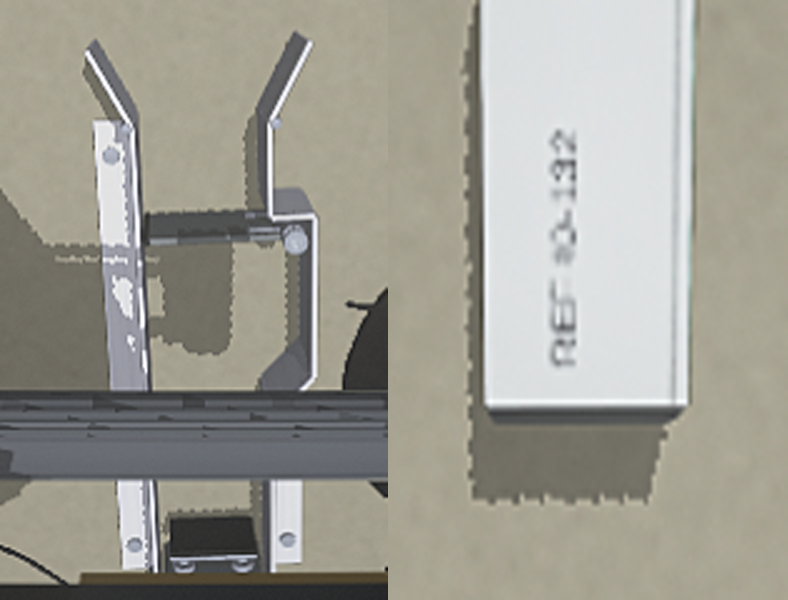

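The crop confirms it: the flare, the pin on the right (+x) side, the gate shut, and the black spring-mounted stop plate in the lane.

```bash
python3 - <<'E'
import pickle;from h import *
c=pickle.load(open("w1.pkl","rb"))
D=lambda a,b,z:onz(c,190+a/2.5,130+b/2.5,z).round(1)
for n,p in dict(Ltip=(87,50,50),Lbend=(134,122,50),Llow=(141,250,50),Lend=(155,560,50),Rtip=(310,42,50),Rbend=(270,122,50),Rlow=(271,213,50),pin=(295,237,60),pl=(170,520,42),pr=(250,520,42)).items():print(n,D(*p))
B=lambda a,b,z:onz(c,215+(a-388)/4,b/5,z).round(1)
for p in((482,20),(486,402),(688,402),(696,20)):print(B(*p,59))
for p in((294,64),(268,40),(268,347)):print(dep(c,*p).round())
E
```

```text
Ltip [ 459.2 -276.3   50. ]
Lbend [ 489.6 -305.7   50. ]
Llow [ 508.7 -370.9   50. ]
Lend [ 561.3 -556.9   50. ]
Rtip [ 563.5 -246.6   50. ]
Rbend [ 555.3 -289.5   50. ]
Rlow [ 568.7 -335.3   50. ]
pin [ 581.8 -341.8   60. ]
pl [ 564.7 -533.9   42. ]
pr [ 610.2 -522.8   42. ]
[ 439.6 -117.2   59. ]
[ 458.7 -194.    59. ]
[ 514.3 -180.3   59. ]
[ 495.7 -103.4   59. ]
[ 519. -154.   -3.]
[ 480. -144.   56.]
[ 585. -552.   34.]
```

```bash
cat >> h.py <<'E'
O=np.array([539,-355.3]);YA=0.280
e=np.array([np.sin(YA),-np.cos(YA)]);n=np.array([np.cos(YA),np.sin(YA)])
def W(x,y,z): return [*(O+x*e+y*n),z]
def todock(p): d=np.array(p[:2])-O;return (d@e).round(1),(d@n).round(1)
E
python3 - <<'E'
from h import *
from workcell import robot,cams,monitor
ec=np.array([np.sin(.241),-np.cos(.241)]);g=np.array([473.2,-132.6])-15*ec
robot.move_ptp([*g,130],down(.241))
print(robot.move_l([*g,30],100,f_stop=8))
robot.grasp(15);s=monitor.read_state();print(s["grip_width"],s["gripper_force"],s["ft_force"],todock(s["tcp_pos"]))
print(robot.move_l(W(-230,0,30),60,attitude=down(YA),f_stop=12))
f0=np.array(monitor.read_state()["ft_force"])
print(robot.move_l(W(-112,0,30),60,f_stop=8))
s=monitor.read_state();print(s["ft_force"]-f0,todock(s["tcp_pos"]),s["clock"],s["grip_width"])
c=cams.camera("wrist");cv2.imwrite("pics/w2.png",c["image"][...,::-1])
import pickle;pickle.dump(c,open("w2.pkl","wb"))
E
```

```text
False
60.74011546738997 14.999919201945886 [-0.13505171  0.53607446  3.04742949] (np.float64(-247.1), np.float64(-1.0))
True
True
[-1.49047604  4.59340001 -0.39802977] (np.float64(-243.7), np.float64(-0.9)) 4.8167 60.75762866420032
```

View pics/w2.png

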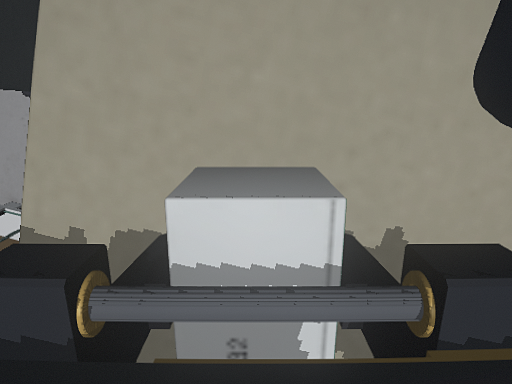

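Carton gripped (its near end is at rows 167-198, between the fingers). The stops came early, so I'm checking the drag at low speed.

```bash
python3 - <<'E'
from h import *
from workcell import robot,cams,monitor
f=lambda:(np.array(monitor.read_state()["ft_force"]).round(1),todock(monitor.read_state()["tcp_pos"]),monitor.read_state()["tcp_pos"][2].round(1))
print(f());robot.sleep(.3);print(f())
for x in(-238,-230,-215): print(robot.move_l(W(x,0,30),25,attitude=down(YA),f_stop=25),f())
E
```

```text
(array([-0.7,  1.5,  4.4]), (np.float64(-243.7), np.float64(-0.9)), np.float64(30.2))
(array([-1.5,  2.1,  4.9]), (np.float64(-243.7), np.float64(-0.9)), np.float64(30.2))
False (array([-2.1,  3.8,  8.8]), (np.float64(-238.9), np.float64(-0.1)), np.float64(30.2))
False (array([-1.1,  3.7,  9.8]), (np.float64(-231.1), np.float64(-0.1)), np.float64(30.2))
False (array([-2.3,  6.5,  9.7]), (np.float64(-216.4), np.float64(-0.1)), np.float64(30.2))
```

```bash
python3 - <<'E'
from h import *
from workcell import robot,cams,monitor
f=lambda:(np.array(monitor.read_state()["ft_force"]).round(1),todock(monitor.read_state()["tcp_pos"]))
for x in(-160,-130,-112): 
    r=robot.move_l(W(x,0,30.3),35,attitude=down(YA),f_stop=14);print(r,f(),monitor.read_state()["clock"])
    if r:break
c=cams.camera("scene");cv2.imwrite("pics/s3.png",cv2.resize(c["image"][170:290,180:380,::-1],None,fx=4,fy=4,interpolation=2))
E
```

```text
False (array([-2.1,  5.2,  7.8]), (np.float64(-161.6), np.float64(-0.2))) 8.4583
False (array([-1.4,  4.3,  6.6]), (np.float64(-131.2), np.float64(-0.2))) 9.4667
False (array([-0.9,  1.8,  5.5]), (np.float64(-112.8), np.float64(-0.1))) 10.1333
```

View pics/s3.png

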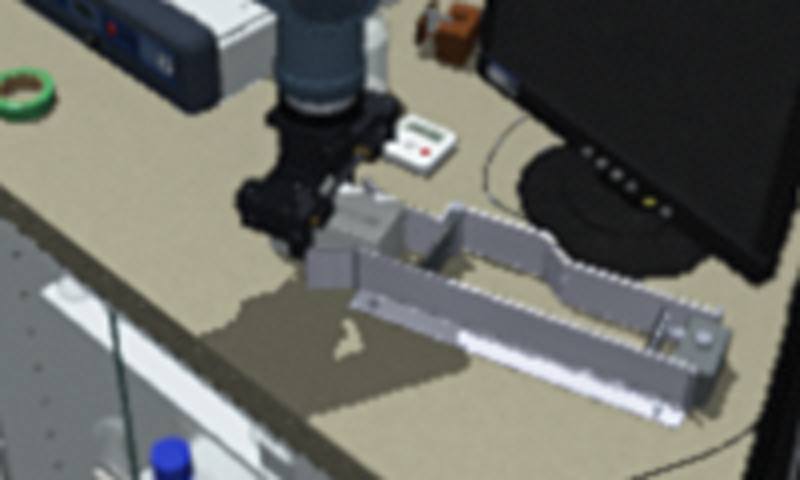

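The carton sits square in the mouth, with its nose past the bend and just short of the shut gate. Next I release, close the fingers, and push from behind.

```bash
python3 - <<'E'
from h import *
from workcell import robot,cams,monitor
f=lambda:(np.array(monitor.read_state()["ft_force"]).round(1),todock(monitor.read_state()["tcp_pos"]),round(monitor.read_state()["clock"],2))
robot.open_gripper();robot.move_l(W(-112.8,0,110),150)
robot.move_l(W(-190,0,110),150);robot.grasp(10)
print(monitor.read_state()["grip_width"])
print(robot.move_l(W(-190,0,30),120,f_stop=10),f())
x=-190;robot.sleep(.3);F0=np.array(monitor.read_state()["ft_force"])
def push(x,v):
    r=robot.move_l(W(x,0,30),v,f_stop=15);F=np.array(monitor.read_state()["ft_force"])-F0
    print(r,x,todock(monitor.read_state()["tcp_pos"]),"along",round(float(F[:2]@e),2),"lat",round(float(F[:2]@n),2),"z",F[2].round(1),round(monitor.read_state()["clock"],1));return r
for x,v in[(-165,40),(-150,25),(-125,25),(-105,30),(-80,30),(-50,30),(-20,30),(10,30),(40,30),(60,30)]:
    if push(x,v):break
E
```

```text
0.5981784226886447
False (array([-0.1, -0.1, -0.4]), (np.float64(-189.6), np.float64(0.4)), 14.22)
False -165 (np.float64(-165.1), np.float64(-0.1)) along -0.03 lat 0.17 z -0.0 15.3
False -150 (np.float64(-149.8), np.float64(0.0)) along -0.42 lat 0.29 z -0.9 16.1
False -125 (np.float64(-124.8), np.float64(0.0)) along -0.81 lat 0.08 z -0.4 17.2
False -105 (np.float64(-106.3), np.float64(-0.2)) along -6.79 lat -1.18 z 4.5 18.0
False -80 (np.float64(-80.6), np.float64(-0.3)) along -6.11 lat -1.11 z 4.0 19.0
False -50 (np.float64(-49.7), np.float64(0.0)) along -0.33 lat -0.2 z -1.0 20.1
False -20 (np.float64(-19.6), np.float64(0.1)) along -0.8 lat 0.54 z -0.8 21.3
False 10 (np.float64(10.4), np.float64(0.1)) along -0.88 lat -0.65 z -1.0 22.4
False 40 (np.float64(40.3), np.float64(0.1)) along -1.18 lat -0.05 z 0.0 23.6
False 60 (np.float64(60.4), np.float64(0.2)) along -2.04 lat 0.75 z 1.1 24.4
```

```bash
python3 - <<'E'
from h import *
from workcell import robot,cams,monitor
def rd():
    s=monitor.read_state();return float(np.array(s["ft_force"])[:2]@e),float((np.array(s["tcp_pos"])[:2]-O)@e),s["clock"]
x=60;hist=[];hit=None
while x<112:
    x+=1;robot.move_l(W(x,0,30),8,f_stop=20);robot.sleep(.05);F,p,t=rd();hist.append((round(p,1),round(F,1)))
    base=np.median([h[1] for h in hist[:-1][-8:]]) if len(hist)>3 else F
    if hit is None and len(hist)>4 and F<base-1.5: hit=p;b0=base
    if hit and ((p-hit>=3.0 and F<b0-5) or F<b0-8.): break
print(hist,hit,t)
E
```

```text
[(60.8, -5.8), (61.8, -4.8), (62.9, -4.1), (63.9, -4.5), (64.9, -5.0), (66.0, -3.8), (67.2, -2.7), (68.1, -1.7), (69.3, -0.8), (70.2, -1.4), (71.1, -1.0), (72.1, -0.4), (73.1, -1.0), (74.1, -1.8), (75.1, -0.9), (76.1, -1.1), (77.1, -1.8), (78.1, -1.6), (79.0, -2.0), (79.5, -5.9), (80.2, -5.8), (80.9, -7.9), (81.6, -8.3), (82.3, -9.3), (83.0, -10.5)] 79.47009334402644 32.5417
```

```bash
python3 - <<'E'
from h import *
from workcell import robot,cams,monitor
def rd():
    s=monitor.read_state();return round(float(np.array(s["ft_force"])[:2]@e),1),round(float((np.array(s["tcp_pos"])[:2]-O)@e),1),s["clock"]
print(rd());robot.sleep(.2);print(rd())
robot.move_l(W(86.2,0,30),8,f_stop=20);print(rd());robot.sleep(1.0);print(rd())
for x in(83,80,77,74): robot.move_l(W(x,0,30),10);robot.sleep(.1);print(rd())
E
```

```text
(-10.5, 83.0, 32.5417)
(-10.9, 83.1, 32.7417)
(-10.2, 84.1, 33.0417)
(-11.4, 84.1, 34.0417)
(-5.3, 82.7, 34.6083)
(-2.1, 80.2, 35.1583)
(0.2, 77.3, 35.7083)
(0.0, 74.0, 36.2583)
```

```bash
python3 - <<'E'
from h import *
from workcell import robot,cams,monitor
print(robot.move_l(W(74,0,130),80,f_stop=15));robot.move_l(W(-60,0,260),200);robot.sleep(.5)
print(monitor.read_state()["clock"])
c=cams.camera("wrist");a=c["image"][...,::-1]
c=cams.camera("scene");b=cv2.resize(c["image"][200:296,240:368,::-1],(512,384))
cv2.imwrite("pics/f4.png",cv2.resize(cv2.hconcat([a,b]),(800,300),interpolation=cv2.INTER_AREA))
E
```

```text
False
39.2417
```

View pics/f4.png

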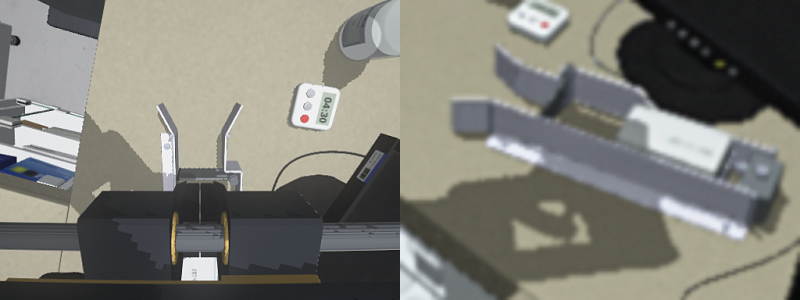

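The left half (wrist) shows the gate shut square across the lane at about (205,178). The right half (scene) shows the carton flat against the stop at about (675,140), the flap shut at (575,85), and the timer where it was. The robot is touching nothing, so I'm handing in.

```bash
python3 -c "
from workcell import sign_off
print(sign_off())"
```

```text
the job is handed in; nothing more can be done
None
```

I handed the job in at about 39 s: the carton lies flat in the dock with the gate shut behind it, after I held the end stop in by about 5 mm (estimated from tool travel) for a second; the timer is where it was, and the arm never went near the beaker, bottle or tape.

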